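# Find the full pin tin by its weight

### The job

One of the three identical closed pin tins at the front of the bench is still full of insect pins and the other two are nearly empty: lift them to feel which one is heaviest. Stand the two light tins flat in the white tray for refilling, set down rather than dropped, and finish holding the heavy tin up in the gripper, level and still, about 20 cm above the bench; do not put it down or let go. Leave everything else on the bench where it is.

Things in the scene. Friction and masses are not known exactly. Their poses are not given: they have to be found in the camera images.
- tin_a_centre (a point): centre (on the axis, half-way up) of one of three round closed pin tins that look alike: red lid, cream base, 62 mm in diameter, 21 mm high, standing on the bench at the start, z up, yaw meaningless. Any of them may be the full one: it weighs 0.37 to 0.49 kg, the two nearly empty ones 0.09 to 0.19 kg each. (A like tin in a grey box at the far back, out of reach, is not one of them)
- tin_b_centre (a point): centre (on the axis, half-way up) of one of three round closed pin tins that look alike: red lid, cream base, 62 mm in diameter, 21 mm high, standing on the bench at the start, z up, yaw meaningless. Any of them may be the full one: it weighs 0.37 to 0.49 kg, the two nearly empty ones 0.09 to 0.19 kg each. (A like tin in a grey box at the far back, out of reach, is not one of them)
- tin_c_centre (a point): centre (on the axis, half-way up) of one of three round closed pin tins that look alike: red lid, cream base, 62 mm in diameter, 21 mm high, standing on the bench at the start, z up, yaw meaningless. Any of them may be the full one: it weighs 0.37 to 0.49 kg, the two nearly empty ones 0.09 to 0.19 kg each. (A like tin in a grey box at the far back, out of reach, is not one of them)
- tray: shallow white rectangular tray fixed to the bench, open on top, 150 mm along its x by 240 mm along its y, 21 mm high over the rim, walls 4 mm (about 7 mm with the rolled rim); its inner floor is 4 mm above the bench. Origin at the centre of its underside, z up. Two tins fit side by side along its y, for instance at y = +55 and y = -55 mm on its centre line
- tally: bystander, to be left alone: small round light-grey hand tally counter, 44x52x32 mm; origin at the centre of its underside
- block: bystander, to be left alone: stepped wooden pinning block, 28x90x26 mm; origin at the centre of its underside
- glue: bystander, to be left alone: white glue bottle with orange nozzle, 33x52x123 mm; origin at the centre of its underside
- mug: bystander, to be left alone: white mug with grey dots, 82x114x91 mm; origin at the centre of its underside
- dish: bystander, to be left alone: flat round glass petri dish with dark beetles, 52 mm across and 13 mm high; origin at the centre of its underside
- tweezers: bystander, to be left alone: thin steel forceps lying flat, 10x115x8 mm; origin at the centre of its underside
Mind the look-alikes: they are no part of the job. Leave any blue or purple look-alike of the part that bears tin_a_centre alone.

How it is judged:
By the outcome, as a careful person would: the job done as asked, in the order asked, and still so for the second after the job is handed in, while the arm keeps its last pose, push and grip.
It also fails if it takes over 72 s, if anything falls off the work surface, if the arm or the gripper's body presses on something with over 40 N, if the wrist force passes 120 N, or if a joint passes its speed limit or range.

### The arm

A 6-joint arm with a two-finger parallel gripper is mounted at the origin on a cart in front of the work surface, level with it; the furniture and walls round the work are solid. World frame = base frame: x ahead of the robot, y to its left, z up, the work surface at z = 0. Lengths are in m, angles in rad, forces in N, time in s.
With the tool pointing down it reaches from about 0.35 to 0.85 m from the base axis. Payload 8.1 kg.
Tool frame: the origin (TCP) lies on the mounting face of the last link; the fingertips stand 186 mm ahead of it and the grasp point (between the pads) lies 167 mm ahead of it; z points along the fingers, y is the line along which they close (so a half turn about z gives the same grasp; the last joint's range is limited). The gripper opens to 93 mm and grips with 3 to 60 N. Pads are 15 mm wide; open, the fingers measure 128 mm over their backs; the gripper's body (75 mm by 188 mm) begins 65 mm behind the grasp point.
Start: joints at [-1.265, 0.13, 1.488, -0, 1.523, -0.085], TCP at [0.229, -0.555, 0.405] pointing down, gripper open.
Joint ranges: [-2.96, 2.96], [-0.89, 2.26], [0.02, 2.5], [-1.34, 4.48], [0, 2.73], [-2.66, 2.66]. Speed limits (rad/s): [2.39, 2.39, 2.79, 3.14, 3.14, 3.14].

### API

Orientations are given as a rotation vector (axis times angle).
In Python, from plant import * gives the robot as it stands. The module is installed in compiled form; this text tells all that it offers.
- The arm moves only by the tool arm_command, never from a script. Its argument "increments" is a list of rows, each a list of 6 numbers: the shift along the tool's x, y, z in units of 0.2 m (1.0 is 0.2 m), then the turn, a rotation vector about the tool's x, y, z in units of pi rad (1.0 is pi rad). A call has exactly 5 rows; each row is the pose to reach, as a shift and turn from the pose commanded when the call began, along the tool's axes at that moment, turning the shorter way round; what a row does not reach only later rows make up. A row lasts 1/8 s, in which the tool goes at most 62.5 mm and 10.7 degrees, less where a joint would pass 70% of its speed; a pose out of reach is approached as far as the arm can. A call with a number of a shift or a turn outside -1 to 1 is refused whole. A call with a gripper value outside its range is refused whole. "fingers" is the closure, from -1 (fully open) to 1 (shut), set as the call begins (left out, the last holds). The fingers move at their own pace and stop on an object; "force" is the grip in N (left out, the last holds). Time passes only in rows, so rows that repeat a pose let the fingers close, or fill a call up. It gives the time, the measured TCP pose, the force, the opening and the grip force at its end, in the units of the state.
- read_state(): the state, without advancing time (a new reading comes with each control period).
- read_camera(name): name is "scene" or "top" or "wrist"; returns a dict with "image" (400x640x3 uint8, red, green, blue), "fx", "fy", "cx", "cy" (pixels), "T" (4x4, takes a point from camera to world coordinates). Camera axes: x right, y down, z forward; pixel columns grow to the right and rows downward; lengths in m; the calibration is good to about 2 mm. A picture is of the moment at which its call begins. There is no depth.
- close_job(): hands the job in; it is judged then, once.
The state is a dict: "t": time; "q": joint angles; "dq": joint speeds; "joint_torque": joint torques, N m; "tool_pos": TCP position; "orientation": TCP orientation; "force": force on the tool from outside, world axes, zero at the start; "wrist_torque": the same for the moment, N m; "opening": finger opening in m; "gripper_force": force on a finger pad.
Only numpy, scipy, OpenCV 4.12 (cv2) and the standard library are available. Lean on these libraries where they do the work, as an engineer would, in place of code of your own. Each camera call takes 0.05 s, during which the arm holds its last target. There are 200 camera calls.

## Working session

There is one attempt and no reset: what is moved stays moved. The work goes in short steps, Python scripts to look and compute and a tool call to move; the robot and the scene stay as the last step left them, time stands still between calls to the robot, and variables do not carry over. Pictures are saved under pics/ and viewed, at most 10 in all, crops included, and the job is handed in when it is done.

Besides the shell and the picture viewer there is one more tool, called after "Call:" as name(argument=value, ...) on one line, values as JSON. arm_command: Moves the arm, as the interface text tells. Shifts and turns lie within -1 to 1; 1 stands for 0.2 m of shift or pi rad of turn. Its arguments: {"type":"object","properties":{"increments":{"type":"array","items":{"type":"array","items":{"type":"number","minimum":-1,"maximum":1}}},"fingers":{"type":"number"},"force":{"type":"number"}},"required":["increments"]}

```bash
mkdir -p pics; python3 - <<'E'
from plant import *
import cv2,numpy as np
s=read_state();print(s['t'],s['tool_pos'],s['orientation'],s['force'],s['opening'])
for n in('top','scene'):
    c=read_camera(n);cv2.imwrite(f'pics/{n}0.png',c['image'][:,:,::-1]);print(n,c['fx'],c['cx'],c['cy'],np.round(c['T'],4).tolist())
E
```

```text
0.0 [ 0.22850195 -0.55454311  0.40370347] [-3.08006210e+00 -6.09662056e-01  3.28251990e-04] [-0.07097339  0.11616923 -0.65817456] 0.09283206953765705
top 495.8526820208304 320.27749737579956 202.9650194007034 [[-0.0226, -0.992, 0.1238, 0.3691], [-0.9997, 0.0224, -0.0029, 0.0656], [0.0001, -0.1239, -0.9923, 1.7126], [0.0, 0.0, 0.0, 1.0]]
scene 407.2342188333101 320.6341392273349 200.5576652440308 [[-0.8259, -0.2643, 0.4981, 0.0202], [-0.5632, 0.3455, -0.7506, 0.8687], [0.0263, -0.9005, -0.4342, 0.5128], [0.0, 0.0, 0.0, 1.0]]
```

View pics/top0.png

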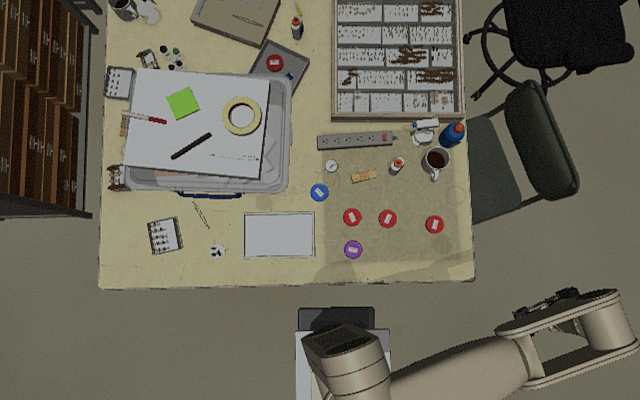

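View pics/scene0.png

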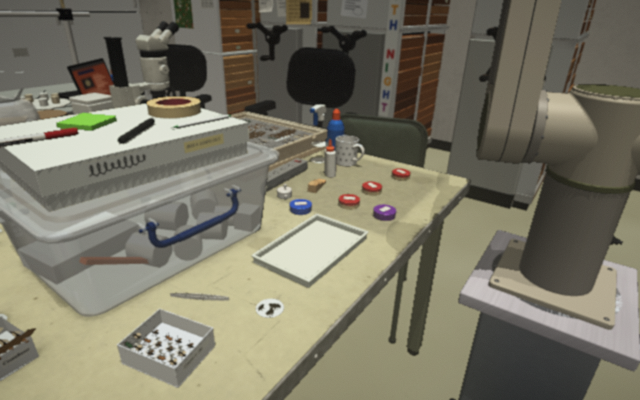

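The top view shows five candidates of this shape, plus one in a box:
- Red tins at about (352,217), (388,219) and (434,224). These match the description: red lid, front of the bench.
- A red tin at (275,63), in the grey box at the back. Not part of the job.
- A blue one at (320,192) and a purple one at (353,250). Both are look-alikes to leave alone.

The tray is at about (279,235).

```bash
cat >h.py <<'E'
from plant import *
import cv2,numpy as np
from scipy.spatial.transform import Rotation as R
def ray(c,u,v,z):
    d=c['T'][:3,:3]@np.array([(u-c['cx'])/c['fx'],(v-c['cy'])/c['fy'],1]);o=c['T'][:3,3]
    return o+d*(z-o[2])/d[2]
def blobs(m,amin=60):
    return [(cv2.contourArea(k),*[float(x) for x in cv2.minEnclosingCircle(cv2.convexHull(k))[0]],k) for k in cv2.findContours(m.astype(np.uint8),cv2.RETR_EXTERNAL,cv2.CHAIN_APPROX_NONE)[0] if cv2.contourArea(k)>amin]
def hsv(c): return cv2.cvtColor(c['image'],cv2.COLOR_RGB2HSV)
def red(c):
    h=hsv(c);return ((h[...,0]<8)|(h[...,0]>170))&(h[...,1]>140)&(h[...,2]>80)
E
python3 - <<'E'
from h import *
for n,am in(('top',100),('scene',60)):
    c=read_camera(n);print(n)
    for a,u,v,k in blobs(red(c),am):
        print('red',a,round(u),round(v),ray(c,u,v,.021).round(3), 'diam m',np.linalg.norm(ray(c,k[:,0,0].min(),v,.021)-ray(c,k[:,0,0].max()+1,v,.021)).round(3))
    if n=='top':
        h=hsv(c);m=(h[...,1]<40)&(h[...,2]>130);m[:,:235]=0;m[:205]=0;m[265:]=0;m[:,325:]=0
        for a,u,v,k in blobs(m,500):
            b=cv2.boxPoints(cv2.minAreaRect(k));print('tray',a,[ray(c,*p,.021)[:2].round(3).tolist() for p in b])
        cv2.imwrite('pics/crop0.png',cv2.resize(c['image'][140:270,230:470,::-1],None,fx=3.2,fy=3.2,interpolation=2))
E
```

```text
top
red 217.5 435 224 [ 0.499 -0.328  0.021] diam m 0.062
red 217.0 387 218 [ 0.522 -0.168  0.021] diam m 0.062
red 216.5 352 217 [ 0.531 -0.045  0.021] diam m 0.062
red 186.0 274 62 [1.089 0.214 0.021] diam m 0.061
tray 3190.0 [[0.555, 0.33], [0.55, 0.086], [0.393, 0.09], [0.398, 0.33]]
scene
red 76.0 349 200 [ 0.526 -0.035  0.021] diam m 0.057
red 75.0 372 186 [ 0.52  -0.164  0.021] diam m 0.058
red 104.0 60 131 [1.792 0.124 0.021] diam m 0.123
red 166.5 92 78 [ 2.915 -0.632  0.021] diam m 0.241
```

View pics/crop0.png

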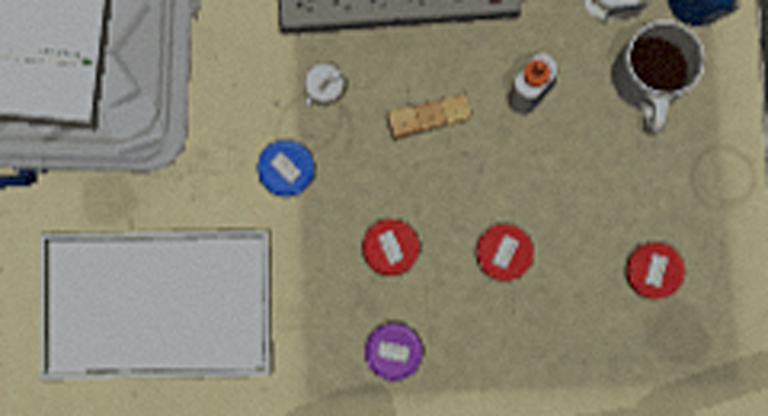

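The crop confirms three red tins in the front row, with the purple and blue ones separate. Tin tops are 62 mm across, as given:

| Tin | x (m) | y (m) |
|---|---|---|
| A | 0.530 | -0.043 |
| B | 0.522 | -0.167 |
| C | 0.499 | -0.328 |

The tray centre is about (0.474, 0.209) and its measured size agrees with the one given. I'll go over C first, with the tool aligned to the world axes.

Call:
arm_command(increments=[[0.3,-0.09,0,0,0,0.05],[0.6,-0.18,0,0,0,0.09],[0.85,-0.25,0,0,0,0.1244],[0.85,-0.25,0,0,0,0.1244],[0.85,-0.25,0,0,0,0.1244]], fingers=-1, force=25)

```text
t: 0.82
tool_pos: [0.3666, -0.4438, 0.4046]
orientation: [3.142, 0.003, -0.001]
force: [-0.3, 0.5, -1.2]
opening: 0.0932
gripper_force: 0.0
```

Call:
arm_command(increments=[[0.2,-0.18,0.15,0,0,0],[0.4,-0.35,0.3,0,0,0],[0.6,-0.52,0.45,0,0,0],[0.66,-0.58,0.5,0,0,0],[0.66,-0.58,0.5,0,0,0]])

```text
t: 1.45
tool_pos: [0.4983, -0.3281, 0.3038]
orientation: [-3.141, -0.001, 0.003]
force: [-0.8, -0.4, 0.1]
opening: 0.0925
gripper_force: 0.0
```

```bash
python3 - <<'E'
from h import *
s=read_state();print(s['t'],s['tool_pos'].round(4),s['orientation'].round(4),s['force'].round(2))
c=read_camera('wrist');cv2.imwrite('pics/w1.png',c['image'][:,:,::-1])
for a,u,v,k in blobs(red(c),500):
    print(a,round(u),round(v),ray(c,u,v,.021).round(4),np.linalg.norm(ray(c,k[:,0,0].min(),v,.021)-ray(c,k[:,0,0].max()+1,v,.021)).round(4))
E
```

```text
1.45 [ 0.4983 -0.3281  0.3038] [-3.1408e+00 -1.3000e-03  2.9000e-03] [-0.75 -0.41  0.11]
4456.5 321 200 [ 0.4999 -0.3277  0.021 ] 0.0608
4785.5 113 171 [ 0.5227 -0.1667  0.021 ] 0.0627
```

View pics/w1.png

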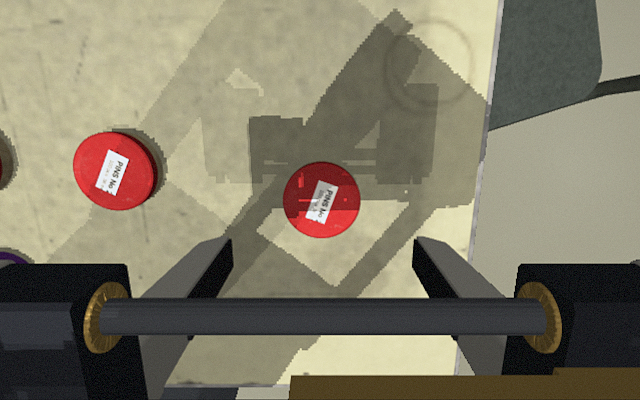

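The wrist view shows tin C at (321,200), between the fingers, at (0.500, -0.328). Tin B is at (113,171), or (0.523, -0.167). I'll descend, grip and lift.

Call:
arm_command(increments=[[0.01,0,0.2,0,0,0],[0.01,0,0.4,0,0,0],[0.01,0,0.52,0,0,0],[0.01,0,0.57,0,0,0],[0.01,0,0.57,0,0,0]])

```text
t: 2.12
tool_pos: [0.5002, -0.329, 0.1915]
orientation: [3.141, -0.002, 0.001]
force: [0.4, -0.5, -0.4]
opening: 0.0931
gripper_force: 0.0
```

Call:
arm_command(increments=[[0,0,0,0,0,0],[0,0,0,0,0,0],[0,0,0,0,0,0],[0,0,0,0,0,0],[0,0,0,0,0,0]], fingers=1, force=30)

```text
t: 2.75
tool_pos: [0.5009, -0.3278, 0.1911]
orientation: [3.141, 0.0, 0.001]
force: [-0.2, 0.9, 3.4]
opening: 0.0586
gripper_force: 30.0
```

Call:
arm_command(increments=[[0,0,-0.1,0,0,0],[0,0,-0.25,0,0,0],[0,0,-0.4,0,0,0],[0,0,-0.5,0,0,0],[0,0,-0.5,0,0,0]])

```text
t: 3.38
tool_pos: [0.5014, -0.3283, 0.2933]
orientation: [3.139, 0.0, 0.005]
force: [-0.6, 0.3, -1.0]
opening: 0.0587
gripper_force: 30.0
```

Call:
arm_command(increments=[[0,0,0,0,0,0],[0,0,0,0,0,0],[0,0,0,0,0,0],[0,0,0,0,0,0],[0,0,0,0,0,0]])

```text
t: 4.0
tool_pos: [0.5007, -0.3278, 0.2905]
orientation: [-3.141, 0.0, 0.0]
force: [0.4, 0.0, -0.8]
opening: 0.059
gripper_force: 30.0
```

```bash
python3 - <<'E'
from h import *
f=[]
for i in range(6):
    c=read_camera('wrist');s=read_state();f.append(s['force'])
print(s['t'],s['tool_pos'].round(4),s['opening'],np.mean(f,0).round(2),np.std(f,0).round(2))
cv2.imwrite('pics/w2.png',c['image'][:,:,::-1])
for a,u,v,k in blobs(red(c),500): print(a,round(u),round(v))
E
```

```text
4.3 [ 0.5007 -0.3278  0.2908] 0.05884596851081138 [-0.1  -0.34 -1.11] [0.53 0.41 0.5 ]
7593.5 322 265
5221.5 104 178
```

View pics/w2.png

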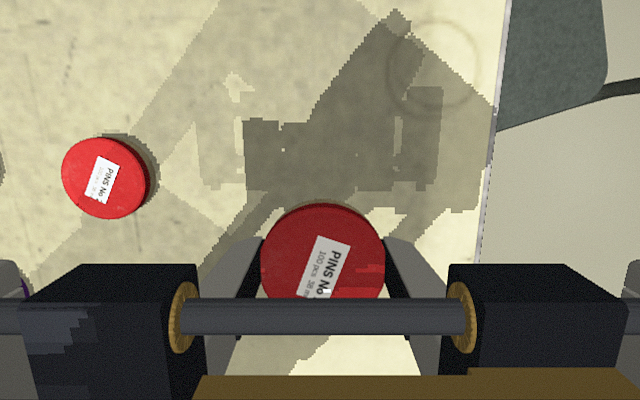

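C is held level. The felt weight is about 1.1 N (0.11 kg), so it's a light tin. I'll carry it to the tray's far (+y) slot.

Call:
arm_command(increments=[[0,-0.2,0,0,0,0],[0,-0.45,0,0,0,0],[0,-0.7,0,0,0,0],[0,-0.95,0,0,0,0],[0,-0.98,0,0,0,0]])

```text
t: 4.92
tool_pos: [0.5006, -0.1291, 0.2908]
orientation: [-3.141, -0.005, 0.0]
force: [-0.3, -0.6, -1.3]
opening: 0.0588
gripper_force: 30.0
```

Call:
arm_command(increments=[[0,-0.2,0,0,0,0],[0,-0.45,0,0,0,0],[0,-0.7,0,0,0,0],[0,-0.95,0,0,0,0],[0,-0.98,0,0,0,0]])

```text
t: 5.55
tool_pos: [0.5008, 0.0661, 0.2909]
orientation: [-3.141, -0.005, -0.001]
force: [-0.2, -0.4, -1.2]
opening: 0.059
gripper_force: 30.0
```

Call:
arm_command(increments=[[-0.03,-0.2,0,0,0,0],[-0.06,-0.45,0,0,0,0],[-0.1,-0.7,0,0,0,0],[-0.13,-0.9,0,0,0,0],[-0.13,-0.98,0,0,0,0]])

```text
t: 6.18
tool_pos: [0.475, 0.2609, 0.2908]
orientation: [3.141, 0.002, 0.001]
force: [-0.3, 1.0, -0.6]
opening: 0.0586
gripper_force: 30.0
```

```bash
python3 - <<'E'
from h import *
s=read_state();print(s['t'],s['tool_pos'].round(4),s['opening'],s['force'].round(2))
c=read_camera('wrist');cv2.imwrite('pics/w3.png',c['image'][:,:,::-1])
E
```

```text
6.175 [0.475  0.2609 0.2908] 0.0586491794799995 [-0.25  0.99 -0.62]
```

View pics/w3.png

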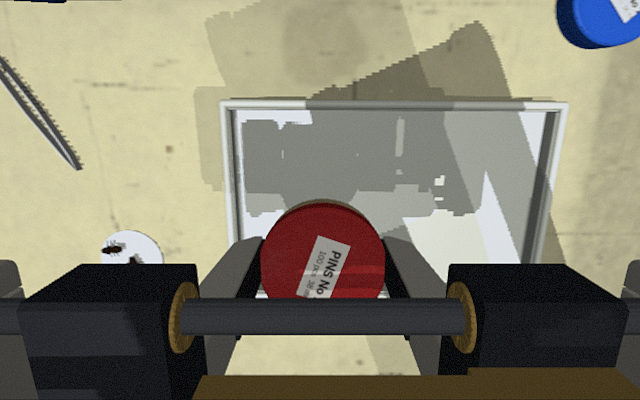

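C is over the tray. The far rim's corners are at about (222,102) and (566,102), and the dish is outside at (130,255). I'll check the tray against these.

```bash
python3 - <<'E'
from h import *
c=read_camera('wrist')
for p in((222,101),(567,101),(228,240),(550,240)): print(p,ray(c,*p,.021).round(4))
E
```

```text
(222, 101) [0.5521 0.3313 0.021 ]
(567, 101) [0.5526 0.0906 0.021 ]
(228, 240) [0.4486 0.3341 0.021 ]
(550, 240) [0.4493 0.0846 0.021 ]
```

The tray centre is about (0.476, 0.210), so the slot is good. I'll lower slowly.

Call:
arm_command(increments=[[0,0,0.15,0,0,0],[0,0,0.3,0,0,0],[0,0,0.4,0,0,0],[0,0,0.45,0,0,0],[0,0,0.465,0,0,0]])

```text
t: 6.9
tool_pos: [0.4751, 0.2592, 0.1974]
orientation: [3.141, -0.002, -0.001]
force: [0.5, 0.9, -1.3]
opening: 0.059
gripper_force: 30.0
```

Call:
arm_command(increments=[[0,0,0.003,0,0,0],[0,0,0.006,0,0,0],[0,0,0.009,0,0,0],[0,0,0.011,0,0,0],[0,0,0.011,0,0,0]])

```text
t: 7.52
tool_pos: [0.4747, 0.2603, 0.1956]
orientation: [-3.142, -0.0, -0.0]
force: [-0.3, -0.4, -2.3]
opening: 0.0587
gripper_force: 30.0
```

Call:
arm_command(increments=[[0,0,0.002,0,0,0],[0,0,0.004,0,0,0],[0,0,0.006,0,0,0],[0,0,0.006,0,0,0],[0,0,0.006,0,0,0]])

```text
t: 8.15
tool_pos: [0.4748, 0.2603, 0.1951]
orientation: [-3.142, -0.0, 0.0]
force: [-3.5, -1.9, 8.1]
opening: 0.0588
gripper_force: 30.0
```

The tin is on the tray floor (8 N up). I'll release to about 75 mm and retreat.

Call:
arm_command(increments=[[0,0,0,0,0,0],[0,0,0,0,0,0],[0,0,0,0,0,0],[0,0,0,0,0,0],[0,0,0,0,0,0]], fingers=-0.6)

```text
t: 8.78
tool_pos: [0.4747, 0.2602, 0.1943]
orientation: [3.142, -0.0, -0.0]
force: [0.2, -0.3, 0.5]
opening: 0.0744
gripper_force: 0.0
```

Call:
arm_command(increments=[[0,0,-0.08,0,0,0],[0,0,-0.2,0,0,0],[0,0,-0.4,0,0,0],[0,0,-0.55,0,0,0],[0,0,-0.55,0,0,0]])

```text
t: 9.4
tool_pos: [0.476, 0.2608, 0.3088]
orientation: [-3.139, -0.0, -0.01]
force: [-0.0, -0.1, -0.1]
opening: 0.0744
gripper_force: 0.0
```

Call:
arm_command(increments=[[0.04,0.2,0,0,0,0],[0.08,0.45,0,0,0,0],[0.13,0.7,0,0,0,0],[0.14,0.76,0,0,0,0],[0.14,0.76,0,0,0,0]], fingers=-1)

```text
t: 10.02
tool_pos: [0.5026, 0.1078, 0.3038]
orientation: [-3.141, 0.003, 0.002]
force: [0.4, 0.4, -0.2]
opening: 0.0928
gripper_force: 0.0
```

Call:
arm_command(increments=[[0.04,0.2,0,0,0,0],[0.08,0.45,0,0,0,0],[0.13,0.7,0,0,0,0],[0.14,0.76,0,0,0,0],[0.14,0.76,0,0,0,0]])

```text
t: 10.65
tool_pos: [0.5308, -0.043, 0.304]
orientation: [-3.141, 0.001, 0.001]
force: [0.3, 0.7, 0.2]
opening: 0.0929
gripper_force: 0.0
```

```bash
python3 - <<'E'
from h import *
c=read_camera('wrist');f=[]
for i in range(4): t=read_camera('top');s=read_state();f.append(s['force'])
print(s['t'],s['tool_pos'].round(4),s['orientation'],np.mean(f,0).round(2))
for n,c,a0 in(('w',c,1500),('t',t,100)):
  for a,u,v,k in blobs(red(c),a0): print(n,a,round(u),round(v),ray(c,u,v,.021).round(4))
E
```

```text
10.9 [ 0.5306 -0.0423  0.3043] [-3.14125152e+00 -2.88011157e-03  3.04431574e-04] [-0.2  -0.41 -0.46]
w 4338.0 476 211 [ 0.5239 -0.1657  0.021 ]
w 4429.0 323 201 [ 0.5315 -0.0442  0.021 ]
t 213.0 263 235 [0.4732 0.2581 0.021 ]
t 188.0 274 62 [1.0889 0.2136 0.021 ]
```

C stands in the tray at (0.473, 0.258). A is at (0.5315, -0.044), right under the gripper. I'll descend, grip, lift and weigh.

Call:
arm_command(increments=[[0.005,0.005,0.2,0,0,0],[0.005,0.005,0.4,0,0,0],[0.005,0.005,0.52,0,0,0],[0.005,0.005,0.567,0,0,0],[0.005,0.005,0.567,0,0,0]])

```text
t: 11.52
tool_pos: [0.5317, -0.0443, 0.1909]
orientation: [-3.141, -0.001, 0.001]
force: [0.5, 0.1, -0.6]
opening: 0.0932
gripper_force: 0.0
```

Call:
arm_command(increments=[[0,0,0,0,0,0],[0,0,0,0,0,0],[0,0,0,0,0,0],[0,0,0,0,0,0],[0,0,0,0,0,0]], fingers=1, force=30)

```text
t: 12.15
tool_pos: [0.5319, -0.0448, 0.1914]
orientation: [3.142, -0.0, 0.001]
force: [-0.9, -0.2, 3.4]
opening: 0.0588
gripper_force: 30.0
```

Call:
arm_command(increments=[[0,0,-0.1,0,0,0],[0,0,-0.25,0,0,0],[0,0,-0.4,0,0,0],[0,0,-0.5,0,0,0],[0,0,-0.5,0,0,0]])

```text
t: 12.78
tool_pos: [0.5324, -0.0449, 0.2925]
orientation: [3.141, -0.0, 0.005]
force: [0.3, 0.2, -1.9]
opening: 0.0589
gripper_force: 30.0
```

Call:
arm_command(increments=[[0,0,0,0,0,0],[0,0,0,0,0,0],[0,0,0,0,0,0],[0,0,0,0,0,0],[0,0,0,0,0,0]])

```text
t: 13.4
tool_pos: [0.5317, -0.0448, 0.2908]
orientation: [-3.142, -0.0, 0.0]
force: [0.6, 0.6, -1.4]
opening: 0.0591
gripper_force: 30.0
```

```bash
python3 - <<'E'
from h import *
f=[]
for i in range(6):
    c=read_camera('wrist');s=read_state();f.append(s['force'])
print(s['t'],s['tool_pos'].round(4),s['opening'],np.mean(f,0).round(2),np.std(f,0).round(2))
for a,u,v,k in blobs(red(c),500): print(a,round(u),round(v))
E
```

```text
13.7 [ 0.5317 -0.0448  0.291 ] 0.05900474132224087 [ 0.32  0.12 -0.89] [0.67 0.53 0.43]
7449.0 322 265
4743.5 481 218
```

A weighs about 1 N, so it's light too, which leaves B as the full one. I'll put A in the near slot at y = 0.160.

Call:
arm_command(increments=[[-0.04,-0.15,0,0,0,0],[-0.08,-0.3,0,0,0,0],[-0.12,-0.45,0,0,0,0],[-0.14,-0.51,0,0,0,0],[-0.14,-0.51,0,0,0,0]])

```text
t: 14.32
tool_pos: [0.5037, 0.0575, 0.291]
orientation: [3.141, 0.002, 0.0]
force: [0.1, 0.1, -0.9]
opening: 0.0591
gripper_force: 30.0
```

Call:
arm_command(increments=[[-0.04,-0.15,0,0,0,0],[-0.08,-0.3,0,0,0,0],[-0.12,-0.45,0,0,0,0],[-0.14,-0.51,0,0,0,0],[-0.14,-0.51,0,0,0,0]])

```text
t: 14.95
tool_pos: [0.4759, 0.159, 0.2909]
orientation: [3.141, 0.001, 0.0]
force: [0.3, -1.5, -1.5]
opening: 0.0592
gripper_force: 30.0
```

Call:
arm_command(increments=[[0,0,0.15,0,0,0],[0,0,0.3,0,0,0],[0,0,0.4,0,0,0],[0,0,0.45,0,0,0],[0,0,0.465,0,0,0]])

```text
t: 15.58
tool_pos: [0.476, 0.1585, 0.1977]
orientation: [3.141, -0.001, -0.001]
force: [0.2, 0.6, -1.2]
opening: 0.0592
gripper_force: 30.0
```

Call:
arm_command(increments=[[0,0,0.004,0,0,0],[0,0,0.008,0,0,0],[0,0,0.012,0,0,0],[0,0,0.014,0,0,0],[0,0,0.014,0,0,0]])

```text
t: 16.2
tool_pos: [0.4758, 0.1593, 0.1954]
orientation: [-3.141, -0.0, -0.001]
force: [-0.5, -0.1, 0.7]
opening: 0.0592
gripper_force: 30.0
```

Call:
arm_command(increments=[[0,0,0.001,0,0,0],[0,0,0.002,0,0,0],[0,0,0.003,0,0,0],[0,0,0.003,0,0,0],[0,0,0.003,0,0,0]])

```text
t: 16.82
tool_pos: [0.4759, 0.1593, 0.1953]
orientation: [-3.141, -0.0, -0.0]
force: [-4.0, -0.8, 9.1]
opening: 0.0588
gripper_force: 30.0
```

Call:
arm_command(increments=[[0,0,0,0,0,0],[0,0,0,0,0,0],[0,0,0,0,0,0],[0,0,0,0,0,0],[0,0,0,0,0,0]], fingers=-0.6)

```text
t: 17.45
tool_pos: [0.4757, 0.1592, 0.1945]
orientation: [3.142, -0.0, -0.0]
force: [0.2, -0.8, -0.0]
opening: 0.0744
gripper_force: 0.0
```

Call:
arm_command(increments=[[0,0,-0.08,0,0,0],[0,0,-0.2,0,0,0],[0,0,-0.4,0,0,0],[0,0,-0.55,0,0,0],[0,0,-0.55,0,0,0]])

```text
t: 18.08
tool_pos: [0.477, 0.1595, 0.3089]
orientation: [-3.14, -0.0, -0.011]
force: [-0.1, 0.8, -0.5]
opening: 0.0742
gripper_force: 0.0
```

Call:
arm_command(increments=[[0.04,0.2,0,0,0,0],[0.08,0.45,0,0,0,0],[0.12,0.7,0,0,0,0],[0.12,0.81,0,0,0,0],[0.12,0.81,0,0,0,0]], fingers=-1)

```text
t: 18.7
tool_pos: [0.4994, -0.0041, 0.3039]
orientation: [-3.142, 0.004, 0.002]
force: [-0.5, 0.1, -0.6]
opening: 0.0928
gripper_force: 0.0
```

Call:
arm_command(increments=[[0.04,0.2,0,0,0,0],[0.08,0.45,0,0,0,0],[0.12,0.7,0,0,0,0],[0.12,0.81,0,0,0,0],[0.12,0.81,0,0,0,0]])

```text
t: 19.32
tool_pos: [0.5237, -0.1651, 0.304]
orientation: [-3.141, 0.002, 0.001]
force: [-0.3, 0.0, -0.0]
opening: 0.0929
gripper_force: 0.0
```

```bash
python3 - <<'E'
from h import *
c=read_camera('wrist');t=read_camera('top');s=read_state()
print(s['t'],s['tool_pos'].round(4))
for n,c,a0 in(('w',c,1500),('t',t,100)):
  for a,u,v,k in blobs(red(c),a0): print(n,a,round(u),round(v),ray(c,u,v,.021).round(4))
E
```

```text
19.425 [ 0.5237 -0.1636  0.304 ]
w 4401.5 323 203 [ 0.5233 -0.1664  0.021 ]
t 212.0 263 235 [0.4731 0.2573 0.021 ]
t 211.0 293 234 [0.4743 0.1572 0.021 ]
t 186.0 274 62 [1.0884 0.2137 0.021 ]
```

Both light tins stand in the tray, and B is centred under the gripper. I'll grip it and lift about 19.5 cm.

Call:
arm_command(increments=[[0,0.01,0.2,0,0,0],[0,0.01,0.4,0,0,0],[0,0.01,0.52,0,0,0],[0,0.01,0.567,0,0,0],[0,0.01,0.567,0,0,0]])

```text
t: 20.05
tool_pos: [0.5238, -0.1658, 0.191]
orientation: [-3.141, -0.002, 0.001]
force: [-0.0, 0.4, 0.7]
opening: 0.0934
gripper_force: 0.0
```

Call:
arm_command(increments=[[0,0,0,0,0,0],[0,0,0,0,0,0],[0,0,0,0,0,0],[0,0,0,0,0,0],[0,0,0,0,0,0]], fingers=1, force=45)

```text
t: 20.68
tool_pos: [0.5239, -0.1668, 0.1916]
orientation: [-3.142, 0.0, -0.001]
force: [-0.3, 1.9, 4.3]
opening: 0.0589
gripper_force: 45.0
```

Call:
arm_command(increments=[[0,0,-0.08,0,0,0],[0,0,-0.2,0,0,0],[0,0,-0.32,0,0,0],[0,0,-0.44,0,0,0],[0,0,-0.5,0,0,0]])

```text
t: 21.3
tool_pos: [0.5239, -0.1669, 0.2929]
orientation: [3.141, -0.0, 0.002]
force: [-0.5, 0.5, -4.4]
opening: 0.0591
gripper_force: 45.0
```

Call:
arm_command(increments=[[0,0,-0.12,0,0,0],[0,0,-0.24,0,0,0],[0,0,-0.36,0,0,0],[0,0,-0.45,0,0,0],[0,0,-0.48,0,0,0]])

```text
t: 21.92
tool_pos: [0.5239, -0.1669, 0.3882]
orientation: [3.141, -0.0, 0.002]
force: [-0.5, 0.7, -5.2]
opening: 0.0591
gripper_force: 45.0
```

Call:
arm_command(increments=[[0,0,0,0,0,0],[0,0,0,0,0,0],[0,0,0,0,0,0],[0,0,0,0,0,0],[0,0,0,0,0,0]])

```text
t: 22.55
tool_pos: [0.5237, -0.1667, 0.3869]
orientation: [-3.141, -0.0, 0.0]
force: [-0.4, 0.0, -4.2]
opening: 0.0589
gripper_force: 45.0
```

```bash
python3 - <<'E'
from h import *
f=[]
for i in range(6):
    c=read_camera('scene');s=read_state();f.append(s['force'])
print(s['t'],s['tool_pos'].round(4),s['orientation'].round(3),s['opening'],np.mean(f,0).round(2))
w=read_camera('wrist')
cv2.imwrite('pics/end.png',cv2.resize(np.vstack([c['image'][80:310],w['image']]),None,fx=.9,fy=.9)[:,:,::-1])
E
```

```text
22.85 [ 0.5237 -0.1668  0.3872] [3.142 0.    0.   ] 0.05849369155396321 [-0.2   0.28 -4.66]
```

View pics/end.png

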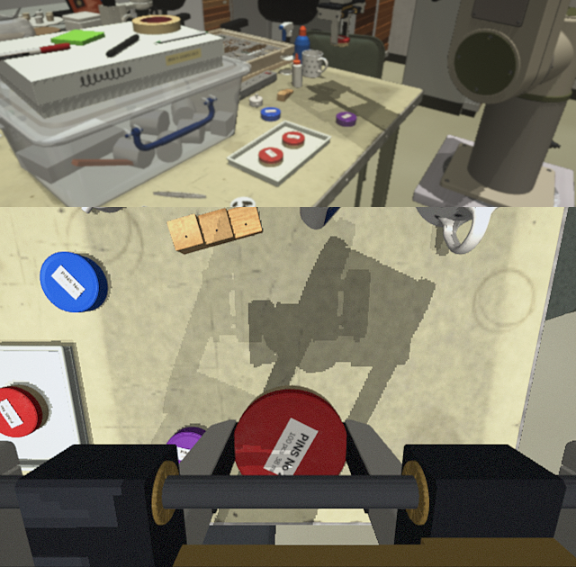

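The upper half of the picture shows two red tins flat in the tray at (270,156) and (293,139), with the bystanders undisturbed. The lower half shows B held level at (291,440). It weighs 4.7 N (about 0.47 kg), so it's the heavy one, and it is about 20 cm up. Handing in.

```bash
python3 -c "
from plant import *
print(close_job())"
```

```text
the job is handed in; nothing more can be done
None
```

The job is handed in after about 23 s: tin B is the full one (about 0.47 kg) and is held level and still about 20 cm above the bench, and the two light tins (about 0.1 kg each) stand flat in the white tray.

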